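Hang the tool bracket on the board's two screws

ROBOT

A 6-joint arm with a two-finger parallel gripper is mounted at the origin on a cart in front of the work surface, level with it; the furniture and walls round the work are solid. World frame = base frame: x ahead of the robot, y to its left, z up, the work surface at z = 0. Lengths are in mm, angles in degrees, forces in N, time in s.
With the tool pointing down it reaches from about 350 to 850 mm from the base axis. Payload 8.1 kg.
Tool frame: the origin (TCP) lies midway between the tips of the shut fingers; the grasp point (between the pads) lies 19 mm behind it; x points along the fingers, y is the direction in which the jaws open and shut, and the axes are right-handed (so a half turn about x gives the same grasp; the last joint's range is limited). The gripper opens to 85 mm and grips with 20 to 120 N. Pads are 22 mm wide; open, the fingers measure 114 mm over their backs; the gripper's body (76 mm by 85 mm) begins 54 mm behind the grasp point. The pads swing forward as they close: fully open they stand 13 mm farther back than shut.
Start: joints at [60.711, 7.471, 85.268, -0, 87.261, -4.893], TCP at [247.809, 546.439, 231.292] pointing down, gripper open.
Joint ranges: [-169.43, 169.43], [-51.17, 129.36], [1.28, 143.12], [-76.62, 256.62], [0, 156.53], [-152.29, 152.29]. Speed limits (degrees/s): [136.94, 136.94, 159.86, 180, 180, 180].

INTERFACE

Orientations are given as [roll, pitch, yaw] about the fixed x, y, z axes, in that order (R = Rz(yaw) Ry(pitch) Rx(roll)).
In Python, from bench import r gives the robot as it stands.
- The arm moves only by the tool move_arm, never from a script. Its argument "deltas" is a list of rows, each a list of 2 entries, a list of its own where there are three numbers: the shift along the tool's x, y, z in mm, then the turn about the tool's x in degrees. A call has 1 to 12 rows; each row is the pose to reach, as a shift and turn from the pose measured when the call began, along the tool's axes at that moment; what a row does not reach only later rows make up. A row lasts 1/8 s, in which the tool goes at most 62.5 mm and 10.7 degrees, less where a joint would pass 70% of its speed; a pose out of reach is approached as far as the arm can. A call with a gripper value outside its range is refused whole. "jaw" is the opening, from -1 (shut) to 1 (fully open), set as the call begins (left out, the last holds). The fingers move at their own pace and stop on an object; "squeeze" is the grip in N (left out, the last holds). Time passes only in rows, so rows that repeat a pose let the fingers close. It gives the time, the measured TCP pose, the force and the opening at its end, in the units of the state.
- r.sense(): the state, without advancing time (a new reading comes with each control period).
- r.snapshot(name): name is "side" or "top"; returns (picture, depth): 400x640x3 uint8, red, green, blue; 400x640 float32, mm along the optical axis (not along the pixel's ray), 0 where there is no reading.
- r.get_calibration(name): a dict with "fovy" (degrees; the focal length in pixels is half the picture's height over the tangent of half this angle, whatever the lens; pixels are square), "cx", "cy" (the principal point, pixels), "position" and "attitude" of the camera in the world. Camera axes: x right, y down, z forward; pixel columns grow to the right and rows downward; lengths in mm; the calibration is good to about 2 mm. A picture is of the moment at which its call begins. get_calibration takes no time and is no camera call.
- r.hand_in(): hands the job in, once; it reports no verdict.
The state is a dict: "time": time; "joint_pos": joint angles; "qd": joint speeds; "joint_efforts": joint torques, N m; "tool_pos": TCP position; "tcp_rot": TCP orientation; "ft_force": force on the tool from outside, world axes, zero at the start; "wrist_torque": the same for the moment, N m; "finger_gap": finger opening in mm.
Only numpy, scipy, OpenCV 4.12 (cv2) and the standard library are available. Lean on these libraries where they do the work, as an engineer would, in place of code of your own. Each camera call takes 0.05 s, during which the arm holds its last target. There are 200 camera calls.

TASK

Hang the aluminium tool bracket on the small upright board: take it by its grip tab, put its two keyholes over the two screw heads, press it back against the sprung collars and slide it down until it is fully home and locked, then let go of it. The rail with the screws may sit off the middle of the board, so find the screws, do not force the bracket against them, and leave the other things on the table where they stand.

Things in the scene. Friction and masses are not known exactly. Their poses are not given: they have to be found in the camera images.
- bracket: (All sizes in mm.) Loose tool bracket, bare aluminium, 0.35 kg, 130 wide (y) x 82 deep (x) x 142 high, standing upright on its shelf. Origin: underside, middle of the rear face; x to its rear (towards the board when hung), z up. Rear plate 130 wide, 115 high, 5 thick with two keyholes; shelf 5 thick with 16 high front lip; grip tab in the middle.
- bracket_grip (a point): Centre to grip on the bracket's grip tab, an upright slab in the middle plane, 12 thick (y) and 44 long (x), whose top is 25 above this point; taken from above, fingers closing along y. The point is 54 in front of the plate's rear face, 117 above the underside, 44 above bracket_entry. Axes as the bracket.
- bracket_entry (a point): On the plate's rear face, 73 above the underside, midway between the centres of the keyholes' round parts. These are 21 in diameter, 42 to the left and 42 to the right. From each a slot 10 wide runs straight up; with the screws at the slots' ends the bracket is home. Axes as the bracket.
- bracket_seat (a point): 22 above bracket_entry on the rear face: midway between the keyhole slots' ends. When the bracket is home this point is midway between the screw axes (up to 1 lower, 1.5 to a side) and 0 to 5 in front of the rail's face. Axes as the bracket.
- board_middle (a point): In the plane of the rail's front face, at the middle of the board's width, at the height of the screw axes (145 above the table). x into the board, z up. The rail's middle lies up to 20 left or right of this point: not measured, to be found by sight or feel. It stays put in use. The screws are 42 left and 42 right of the rail's middle.
- screw_fronts (a point): Point 15 in front of board_middle, in the plane of the screw heads' fronts. Head 15 diameter, 5 thick, front edge slightly bevelled, its back 10 in front of the rail's face; neck 7 diameter. A plate that meets the heads stops with its rear face 15 from the rail; through the round holes it can go on to the rail. To slide down, its rear must be under 5 from the rail.
- collar_fronts (a point): Point 7 in front of board_middle: front of the two black sprung collars, 28 diameter, one round each neck. They yield up to 6: about 2 N each at first touch, 4.4 N each fully in. They push the plate off again until it is slid down, then clamp it to the heads. It does not drop of itself but needs a light push down (1 to 6 N besides its weight) over 22 of travel, then stops hard.
- tool_board: The fixed tool board: upright plywood panel 240 wide, 190 high, on a plywood foot 15 high running back from it; on its front a steel rail 150 x 34 with two screws. Origin on the table right below board_middle; x into the board. The bracket hung home has its underside 50 above the table.
- tape_roll: Bystander: roll of tan tape lying flat, 86 diameter, 24 high; origin at its underside.
- cup: Bystander: grey-white cup, 68 diameter, 100 high; origin at its underside.
- ink_jar_red: Bystander: white jar with a red lid, 67 diameter, 62 high; origin at its underside.

How it is judged (in metres and radians):
On the way:
1. the bracket is pushed back over both screw heads, with the heads through the round parts of the keyholes (x of bracket_seat in the frame of board_middle between -0.008 and 0.005 m and z of bracket_seat in the frame of board_middle between 0.013 and 0.03 m and y of bracket_seat in the frame of board_middle between -0.024 and 0.024 m), for 0.1 s.
At the end, for the whole second after the job is handed in: The bracket hangs released and at rest: bracket_seat 5 mm below to 4 mm above the height of board_middle, less than 8 mm in front of the rail face, within 24 mm of board_middle sideways; upright within 0.12 rad, square to the board within 0.15 rad (x of bracket_seat in the frame of board_middle between -0.008 and 0.005 m and z of bracket_seat in the frame of board_middle between -0.005 and 0.004 m and y of bracket_seat in the frame of board_middle between -0.024 and 0.024 m and angle between bracket_seat's own z axis and vertical below 0.12 rad and angle between the x axis of bracket_seat and the x axis of board_middle, either way round below 0.15 rad and linear speed of bracket below 0.02 m/s); the robot touches nothing.
It fails at once if the bracket is forced: it presses on the board, rail, screws or collars with more than 40 N (contact force between bracket and tool_board above 40 N).
It fails at once if the tape roll, the cup or the red-lidded jar is moved more than 30 mm (distance of any of tape_roll, cup, ink_jar_red from where it was at the start of the episode above 0.03 m).
It also fails if it takes over 72 s, if anything falls off the work surface, if the arm or the gripper's body presses on something with over 40 N, if the wrist force passes 120 N, or if a joint passes its speed limit or range.

## Working session

There is one attempt and no reset: what is moved stays moved. The work goes in short steps, Python scripts to look and compute and a tool call to move; the robot and the scene stay as the last step left them, time stands still between calls to the robot, and variables do not carry over. Pictures are saved under pics/ and viewed, about 8 in all and at most 12, crops included, and the job is handed in when it is done.

Besides the shell and the picture viewer there is one more tool, called after "Call:" as name(argument=value, ...), one argument or row to a line, values as JSON. move_arm: Moves the arm, as the interface text tells. Its arguments: {"type":"object","properties":{"deltas":{"type":"array","items":{"type":"array"}},"jaw":{"type":"number"},"squeeze":{"type":"number"}},"required":["deltas"]}

```bash
ls; mkdir -p pics; cat > h.py <<'E'
import numpy as np, cv2
from bench import r
from scipy.spatial.transform import Rotation as R
def cam(n):
    c=r.get_calibration(n); f=200/np.tan(np.radians(c['fovy'])/2)
    return c,f
def snap(n,tag):
    im,d=r.snapshot(n); cv2.imwrite(f'pics/{tag}.png',im[:,:,::-1]); np.save(f'pics/{tag}.npy',d); return im,d
def att(c):
    a=np.array(c['attitude'],float)
    return a if a.shape==(3,3) else R.from_euler('xyz',a,degrees=True).as_matrix()
def world(n,d):
    c,f=cam(n); v,u=np.mgrid[:400,:640]
    P=np.stack([(u-c['cx'])/f*d,(v-c['cy'])/f*d,d],-1)
    return P@att(c).T+np.array(c['position'])
E
python3 - <<'E'
from h import *
for n in('side','top'):
    print(r.get_calibration(n)); snap(n,n+'0')
print(r.sense())
E
```

```text
pics
{'fovy': 50.61812343143824, 'cx': 322.71505920323256, 'cy': 206.81911122218082, 'position': array([568.35854775, 755.29282011, 922.81274069]), 'attitude': array([-132.39938468,    0.58369397,  177.82609501])}
{'fovy': 49.40050799235157, 'cx': 322.1949788909196, 'cy': 198.12457389951493, 'position': array([ 476.85038091, -123.75310647, 1214.16271091]), 'attitude': array([-176.03085605,   -1.07333787,  -90.60587348])}
{'time': 0.1, 'joint_pos': array([ 6.07107075e+01,  7.51308177e+00,  8.53218050e+01, -3.14284283e-05,
        8.72605059e+01, -4.89179057e+00]), 'qd': array([ 0.01924339, -0.10327159, -0.08966004, -0.03472006,  0.11389804,
       -0.02493367]), 'joint_efforts': array([ 1.93198939e-03, -5.70953035e+01, -5.01940942e+01, -7.76266074e-05,
        8.15819803e-03,  2.29977445e-05]), 'tool_pos': array([247.57079322, 546.0153082 , 230.33716613]), 'tcp_rot': array([ -94.87293677,   89.90460738, -119.27043719]), 'ft_force': array([-0.07485694,  0.58828906, -0.40284023]), 'wrist_torque': array([-0.01326741,  0.00609553,  0.03848343]), 'finger_gap': 85.32911545808501}
```

View pics/side0.png

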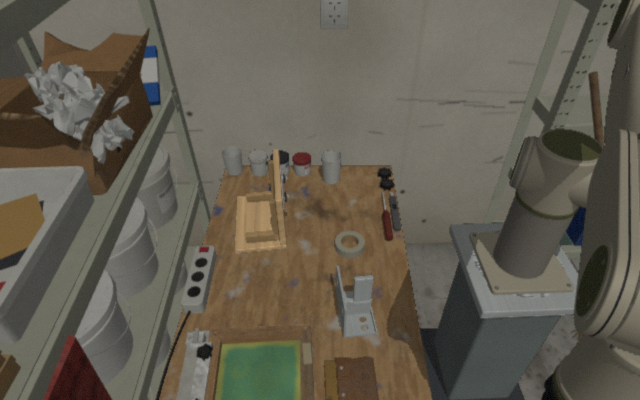

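View pics/top0.png

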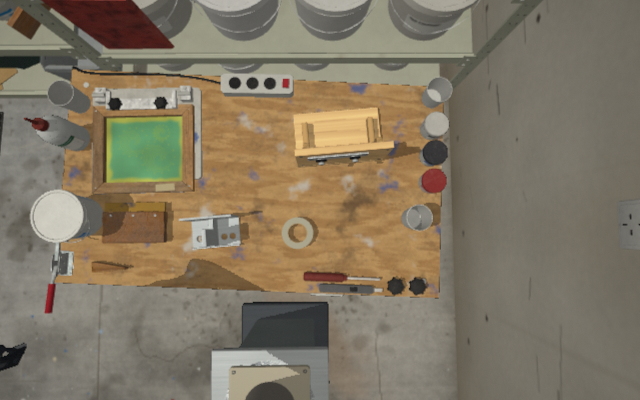

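The top view shows the bracket at about (215,232) with its plate towards the board. The board front runs from about (300,160) to (393,150), screw heads near (320,161) and (365,156). The tape is at (298,233). Next I measure from the depth data.

```bash
python3 - <<'E'
from h import *
d=np.load('pics/top0.npy');W=world('top',d)
np.set_printoptions(precision=1,suppress=True,linewidth=200)
tab=W[180:205,230:285].reshape(-1,3);print('table z',np.median(tab[:,2]))
def reg(W,a,b,c,e,z0,z1):
    p=W[a:b,c:e].reshape(-1,3);return p[(p[:,2]>z0)&(p[:,2]<z1)]
def rect(p,n):
    q=cv2.minAreaRect(p[:,:2].astype(np.float32));print(n,len(p),p.min(0),p.max(0),p.mean(0),q)
for z in((8,25),(100,125),(125,160)): rect(reg(W,200,265,175,252,*z),'br%s'%(z,))
for z in((130,150),(160,200),(5,25)): rect(reg(W,100,172,285,400,*z),'bd%s'%(z,))
rect(reg(W,210,255,275,320,12,40),'tape')
im=cv2.imread('pics/top0.png')
A=cv2.resize(im[200:265,175:275],None,fx=6,fy=6,interpolation=cv2.INTER_CUBIC)
B=cv2.resize(im[130:180,285:400],None,fx=5,fy=5,interpolation=cv2.INTER_CUBIC)
s=cv2.imread('pics/side0.png')
W2=world('side',np.load('pics/side0.npy'))
print('side table',np.median(W2[200:230,300:330].reshape(-1,3),0))
for z in((8,25),(100,125),(125,160)): rect(reg(W2,255,345,325,385,*z),'Sbr%s'%(z,))
for z in((130,150),(160,200)): rect(reg(W2,140,250,230,300,*z),'Sbd%s'%(z,))
o=np.zeros((A.shape[0]+B.shape[0],max(A.shape[1],B.shape[1]),3),np.uint8)
o[:A.shape[0],:A.shape[1]]=A;o[A.shape[0]:,:B.shape[1]]=B
C=np.zeros((600,800,3),np.uint8);oo=o[:600,:600];C[:oo.shape[0],:oo.shape[1]]=oo
S=cv2.resize(s[140:250,262:300],None,fx=5,fy=5,interpolation=cv2.INTER_CUBIC);C[:550,610:800]=S[:550]
cv2.imwrite('pics/c1.png',o);cv2.imwrite('pics/c1.png',C)
np.save('pics/Ws.npy',W2)
E
```

```text
table z -0.2808339847458683
br(8, 25) 185 [423.8  80.    8. ] [550.5 251.1  24.8] [459.8 143.7  13.3] ((491.6203918457031, 165.1885986328125), (130.79220581054688, 162.1770782470703), 4.469629764556885)
br(100, 125) 159 [434.9  85.4 100.2] [512.7 215.3 124.8] [493.2 147.6 113.5] ((502.8798522949219, 152.9886474609375), (100.84684753417969, 94.75910186767578), 53.96149444580078)
br(125, 160) 111 [434.1 138.7 126.8] [475.6 153.4 146.1] [455.4 145.  139.6] ((454.975830078125, 146.0772247314453), (42.13372039794922, 12.475668907165527), 3.9446818828582764)
bd(130, 150) 157 [ 633.5 -314.7  130.1] [698.4 -80.7 149.9] [ 653.4 -200.5  141.6] ((655.559814453125, -198.23828125), (43.86276626586914, 231.40414428710938), 14.122382164001465)
bd(160, 200) 1056 [ 642.9 -317.9  160.1] [699.  -77.7 196.7] [ 664.9 -196.2  183.4] ((669.8308715820312, -197.64068603515625), (44.888607025146484, 240.47430419921875), 4.562916278839111)
bd(5, 25) 2726 [ 636.8 -365.     5. ] [839.2 -45.   25. ] [ 755.4 -188.2   14.4] ((735.7485961914062, -203.33364868164062), (319.711181640625, 201.2364959716797), 88.7654953
[... 409 characters left out ...]
  83.9 100.1] [518.6 216.5 124.9] [489.1 155.2 113.4] ((508.03662109375, 147.62545776367188), (96.4458236694336, 103.10171508789062), 44.146240234375)
Sbr(125, 160) 168 [438.4 140.8 125. ] [481.2 155.5 147.1] [460.4 150.2 138.2] ((459.8983459472656, 148.0957794189453), (42.78723907470703, 14.193245887756348), 2.22067928314209)
Sbd(130, 150) 115 [ 639.2 -282.3  130.2] [703.2 -74.1 150. ] [ 671.1 -142.9  141. ] ((668.7271118164062, -179.00146484375), (52.687679290771484, 209.3433837890625), 4.537712574005127)
Sbd(160, 200) 508 [ 646.9 -316.8  160. ] [702.3 -74.4 196.2] [ 669.3 -172.5  183.6] ((673.1641845703125, -195.30088806152344), (45.00971984863281, 242.05862426757812), 4.1470160484313965)
```

View pics/c1.png

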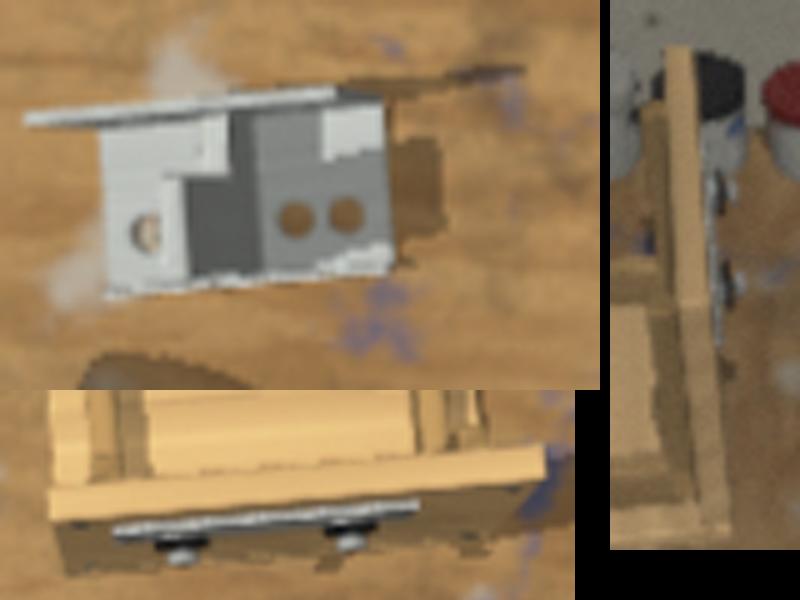

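```bash
cat >> h.py <<'E'
def ray(n,u,v,z):
    c,f=cam(n); k=att(c)@np.array([(u-c['cx'])/f,(v-c['cy'])/f,1]); p=np.array(c['position']); return p+k*(z-p[2])/k[2]
E
python3 - <<'E'
from h import *
np.set_printoptions(precision=1,suppress=True,linewidth=200)
for u,v in((321.4,162.6),(355.2,160)): print('head',ray('top',u,v,147))
for u,v in((307.4,158.5),(369,152.8)): print('railtop end',ray('top',u,v,162))
for u,v in((295,155.5),(394.3,147)): print('board top front corners',ray('top',u,v,190))
# side: heads at crop
for u,v in((262+112/5,140+0+190/5),(262+118/5,140+285/5)): print('side head',ray('side',u,v,145))
# rows: board top front edge line from depth
for n,box in(('top',(100,172,285,400)),('side',(140,250,230,300))):
    W=world(n,np.load(f'pics/{n}0.npy'));a,b,c,e=box;p=W[a:b,c:e].reshape(-1,3)
    def edge(p,ys,ye,lab):
        E=[]
        for y in np.arange(ys,ye,5):
            q=p[abs(p[:,1]-y)<4]
            if len(q)>3:E.append((y,q[:,0].min(),q[:,0].max()))
        E=np.array(E);
        for i in(1,2):
            k=np.polyfit(E[:,0],E[:,i],1);print(n,lab,'minmax'[3*i-3:3*i],'slope deg',np.degrees(np.arctan(k[0])),'x at mid',np.polyval(k,(ys+ye)/2),'res',np.std(E[:,i]-np.polyval(k,E[:,0])))
    q=p[(p[:,2]>183)&(p[:,2]<197)];edge(q,-305,-85,'boardtop');print(q[:,1].min(),q[:,1].max())
    a,b,c,e=(200,265,175,252) if n=='top' else (255,345,325,385)
    p=W[a:b,c:e].reshape(-1,3)
    q=p[(p[:,2]>108)&(p[:,2]<122)&(p[:,0]>485)];edge(q,92,205,'platetop');print(q[:,1].min(),q[:,1].max(),q[:,2].mean())
    q=p[(p[:,2]>132)&(p[:,2]<150)];k=np.polyfit(q[:,0],q[:,1],1);print('tab',q.min(0),q.max(0),q.mean(0),np.degrees(np.arctan(k[0])))
print(R.from_euler('xyz',r.sense()['tcp_rot'],degrees=True).as_matrix())
E
```

```text
head [ 638.8 -143.5  147. ]
head [ 644.7 -227.4  147. ]
railtop end [ 646.9 -109.2  162. ]
railtop end [ 659.8 -260.   162. ]
board top front corners [649.8 -80.2 190. ]
board top front corners [ 668.5 -317.2  190. ]
side head [ 652.2 -227.9  145. ]
side head [ 646.3 -142.2  145. ]
top boardtop min slope deg -4.645605733189661 x at mid 657.221340130518 res 0.46905678205032336
top boardtop max slope deg -4.595922803976627 x at mid 674.3360172343719 res 0.7711295147256667
-317.8766210665801 -77.70769178489805
top platetop min slope deg -4.51317996095402 x at mid 505.41355056019324 res 0.7233113668970556
top platetop max slope deg -4.291168738884406 x at mid 508.6313423828384 res 0.6945936016879309
85.43822826247634 215.2560211512528 114.57035185827195
tab [434.1 139.4 132.3] [475.6 153.4 146.1] [455.3 145.4 140.6] 4.94855378347222
side boardtop min slope deg -4.864971292297648 x at mid 662.5905067629337 res 0.9609052544871143
side boardtop max slope deg -4.575746563128243 x at mid 678.0113859807169 res 0.8487454008080306
-316.7741404858066 -74.40556635265659
side platetop min slope deg -4.440597725015291 x at mid 509.3030426268508 res 0.5552152387363624
side platetop max slope deg -4.206461607850266 x at mid 513.3156284991156 res 0.5638399005137734
83.90218254729177 216.41016827316537 116.08186487049478
tab [438.8 140.8 132. ] [481.2 155.5 147.1] [460.2 149.5 141.2] 3.3391597880639465
[[-0.   0.4  0.9]
 [-0.   0.9 -0.4]
 [-1.  -0.  -0. ]]
```

```bash
cat >> h.py <<'E'
def to(x,y,z,yaw):
    """delta in tool axes to reach world TCP with tool z at yaw"""
    s=r.sense();M=R.from_euler('xyz',s['tcp_rot'],degrees=True).as_matrix()
    y0=np.degrees(np.arctan2(M[1,2],M[0,2]))
    d=M.T@(np.array([x,y,z])-s['tool_pos'])
    print('t',round(s['time'],2),'pos',s['tool_pos'].round(1),'yaw',round(y0,2),'tilt',np.degrees(M[:2,0]).round(2),'F',s['ft_force'].round(1),'T',s['wrist_torque'].round(2),'gap',round(s['finger_gap'],1),'\n-> delta',d.round(1),'turn',round(-(yaw-y0),2))
E
python3 -c "
from h import *
to(457.5,146.5,225,4.5)"
```

```text
t 0.1 pos [247.6 546.  230.3] yaw -24.4 tilt [-0.05 -0.08] F [-0.1  0.6 -0.4] T [-0.01  0.01  0.04] gap 85.3 
-> delta [   5.7 -277.1  356.2] turn -28.9
```

Call:
move_arm(
  deltas=[
    [[0,-25,32],-3],
    [[1,-65,84],-8],
    [[2,-105,135],-13],
    [[3,-145,186],-18],
    [[4,-185,238],-23],
    [[5,-225,289],-28],
    [[5.7,-260,334],-28.9],
    [[5.7,-277,356],-28.9],
    [[5.7,-277,356],-28.9],
    [[5.7,-277,356],-28.9],
    [[5.7,-277,356],-28.9],
  ],
  jaw=0.2,
)

```text
time: 1.48
tool_pos: [456.8, 147.7, 224.9]
tcp_rot: [-138.8, 89.9, -134.2]
ft_force: [0.2, 0.4, 0.2]
finger_gap: 51.0
```

```bash
python3 -c "
from h import *
to(457.5,146.5,99,4.5)
im,_=snap('top','t1');im2,_=snap('side','s1')
A=cv2.resize(cv2.imread('pics/t1.png')[180:280,160:280],None,fx=4,fy=4);B=cv2.resize(cv2.imread('pics/s1.png')[210:350,300:400],None,fx=3.2,fy=3.2)
o=np.zeros((450,800,3),np.uint8);o[:400,:480]=A;o[:448,480:800]=B;cv2.imwrite('pics/c2.png',o)"
```

```text
t 1.48 pos [456.8 147.7 224.9] yaw 4.59 tilt [-0.07 -0.07] F [0.2 0.4 0.2] T [ 0.01 -0.05  0.01] gap 51.0 
-> delta [125.9  -1.1   0.7] turn 0.09
```

View pics/c2.png

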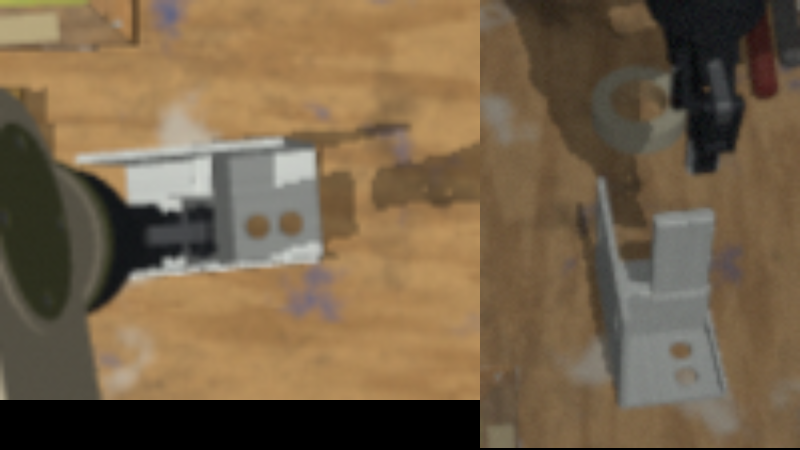

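The crops show the open fingers (right panel, about (705,130)) in line above the tab, with the tab top at about (683,215). I'll descend.

Call:
move_arm(
  deltas=[
    [[12,-1,0.5],0],
    [[32,-1.1,0.7],0],
    [[52,-1.1,0.7],0],
    [[72,-1.1,0.7],0],
    [[92,-1.1,0.7],0],
    [[110,-1.1,0.7],0],
    [[122,-1.1,0.7],0],
    [[126,-1.1,0.7],0],
    [[126,-1.1,0.7],0],
    [[126,-1.1,0.7],0],
  ],
)

```text
time: 2.82
tool_pos: [458.2, 146.6, 99.8]
tcp_rot: [-72.8, 89.9, -68.2]
ft_force: [0.5, -0.3, 0.6]
finger_gap: 51.0
```

Call:
move_arm(
  deltas=[
    [[0,0,0],0],
    [[0,0,0],0],
    [[0,0,0],0],
    [[0,0,0],0],
    [[0,0,0],0],
    [[0,0,0],0],
    [[0,0,0],0],
    [[0,0,0],0],
  ],
  jaw=-1,
  squeeze=60,
)

```text
time: 3.82
tool_pos: [458.6, 146.5, 100.4]
tcp_rot: [-45.1, 89.9, -40.5]
ft_force: [-0.7, -0.9, 4.2]
finger_gap: 11.0
```

```bash
python3 -c "
from h import *
to(457.5,146.5,215,4.5)"
```

```text
t 3.83 pos [458.6 146.5 100.4] yaw 4.6 tilt [ 0.07 -0.06] F [-0.7 -0.9  4.2] T [-0.21  0.14  0.01] gap 11.0 
-> delta [-1.146e+02 -1.000e-01 -1.000e+00] turn 0.1
```

Call:
move_arm(
  deltas=[
    [[-10,0,0],0],
    [[-30,0,0],0],
    [[-55,0,0],0],
    [[-80,0,0],0],
    [[-100,0,0],0],
    [[-114,0,0],0],
    [[-114,0,0],0],
    [[-114,0,0],0],
  ],
)

```text
time: 4.82
tool_pos: [457.9, 146.6, 213.3]
tcp_rot: [-109.7, 89.9, -105.1]
ft_force: [-0.7, -0.4, -3.2]
finger_gap: 11.5
```

```bash
python3 -c "
from h import *
to(561.3,-192.5,176,4.6)"
```

```text
t 4.83 pos [457.9 146.6 213.3] yaw 4.6 tilt [-0.02 -0.08] F [-0.7 -0.4 -3.2] T [-0.06  0.13 -0.03] gap 11.5 
-> delta [  37.7 -346.2   75.9] turn 0.0
```

Call:
move_arm(
  deltas=[
    [[0,-15,0],0],
    [[0,-50,5],0],
    [[0,-95,15],0],
    [[0,-140,27],0],
    [[0,-185,38],0],
    [[0,-230,48],0],
    [[5,-275,58],0],
    [[15,-315,68],0],
    [[27,-338,74],0],
    [[37.7,-346,76],0],
    [[37.7,-346,76],0],
    [[37.7,-346,76],0],
  ],
)

```text
time: 6.32
tool_pos: [561.3, -191.4, 176.2]
tcp_rot: [-117.6, 89.9, -112.9]
ft_force: [0.9, -0.6, -4.2]
finger_gap: 11.5
```

```bash
python3 -c "
from h import *
to(561.3,-192.5,172.4,4.6)
snap('top','t2');snap('side','s2')
A=cv2.resize(cv2.imread('pics/t2.png')[130:210,285:400],None,fx=7,fy=7,interpolation=cv2.INTER_CUBIC)[:, :800][:560]
cv2.imwrite('pics/c3.png',A)
B=cv2.resize(cv2.imread('pics/s2.png')[130:260,230:360],None,fx=4.6,fy=4.6,interpolation=cv2.INTER_CUBIC)
cv2.imwrite('pics/c4.png',B)"
```

```text
t 6.33 pos [ 561.3 -191.4  176.2] yaw 4.65 tilt [-0.03 -0.06] F [ 0.9 -0.6 -4.2] T [-0.01  0.05  0.01] gap 11.5 
-> delta [ 3.8 -1.1 -0. ] turn 0.05
```

View pics/c3.png

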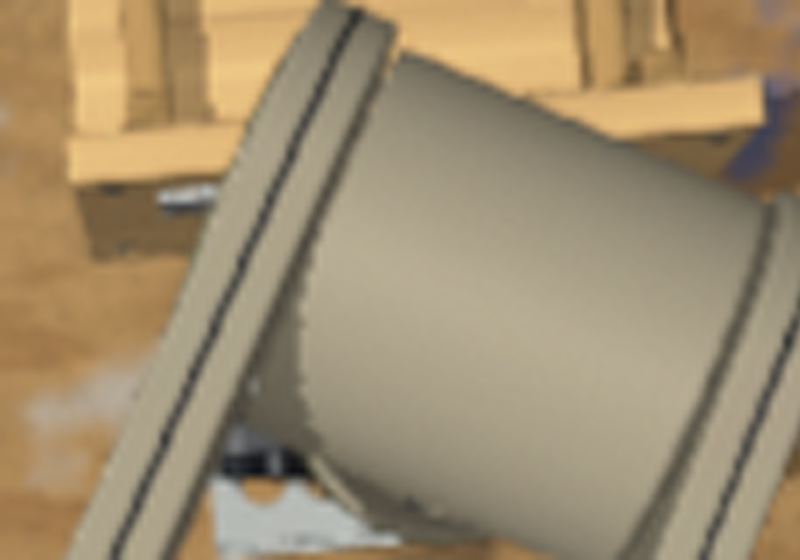

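View pics/c4.png

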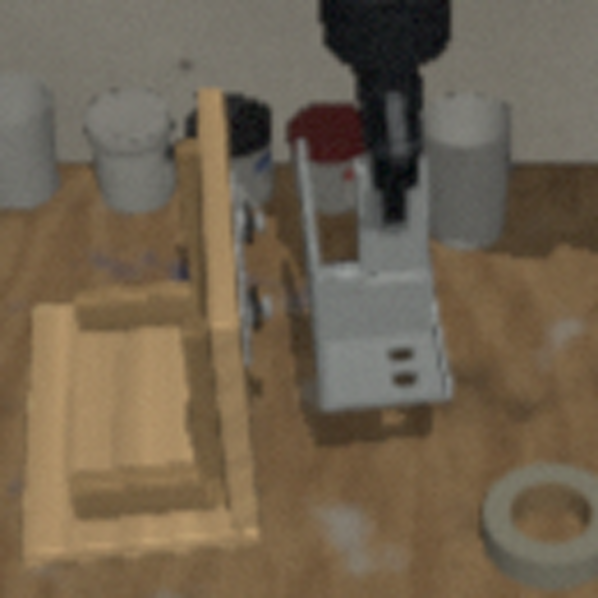

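The side crop shows the plate facing the screws with clear space between: heads at about (255,222) and (263,308), the plate's far top corner at (300,140) and its near bottom corner at (320,408). The arm hides the screws in the top view, so I'll compare plate and heads in the side camera.

```bash
python3 - <<'E'
from h import *
np.set_printoptions(precision=1,suppress=True,linewidth=200)
s=lambda x,y:(230+x/4.6-.4,130+y/4.6-.4)
print('far top rear',ray('side',*s(299,140),190.8),'near bot rear',ray('side',*s(320,408),75.8))
print('heads',ray('side',*s(256,222),145),ray('side',*s(265,310),145))
W=world('side',np.load('pics/s2.npy'));p=W[150:230,290:335].reshape(-1,3)
yaw=np.radians(4.65);n=np.array([np.cos(yaw),np.sin(yaw)]);t=np.array([-n[1],n[0]])
q=p[(p[:,2]>160)&(p[:,2]<198)&(p[:,1]>-300)&(p[:,1]<-100)]
k=q[(q[:,:2]@n)>540];print('n range pct',np.percentile(q[:,:2]@n,[1,50,99]))
k=p[(p[:,2]>70)&(p[:,2]<198)&(p[:,1]>-300)&(p[:,1]<-100)]; a=k[:,:2]@t
print('t range',np.percentile(a,[.3,1,99,99.7]),a.min(),a.max(),'n max',np.percentile(k[:,:2]@n,[98,99.5]))
print('rail centre n,t using (645.5,-185.2)heads',np.array([645.5,-185.2])@n,np.array([645.5,-185.2])@t,'tcp n,t',r.sense()['tool_pos'][:2]@n,r.sense()['tool_pos'][:2]@t)
for z0 in range(70,195,20):
    k=p[(p[:,2]>z0)&(p[:,2]<z0+20)&(p[:,1]>-300)&(p[:,1]<-100)]; a=k[:,:2]@t; print(z0,len(a),a.min(),a.max(),(k[:,:2]@n).max())
# heads cloud side
p=W[165:205,278:292].reshape(-1,3);k=p[(p[:,2]>128)&(p[:,2]<162)]
np.savetxt('pics/hd.txt',np.c_[k[:,:2]@n,k[:,:2]@t,k[:,2]],fmt='%.0f')
E
sort -k2 -n pics/hd.txt | awk '$1<650' | head -80 | paste - - - - - -
```

```text
far top rear [ 619.8 -252.9  190.8] near bot rear [ 611.6 -126.3   75.8]
heads [ 649.7 -228.4  145. ] [ 641.8 -142.   145. ]
n range pct [525.  559.4 599.5]
t range [-293.8 -281.  -170.1 -169.4] -302.091287703669 -168.33301764531964 n max [599.3 599.4]
rail centre n,t using (645.5,-185.2)heads 628.3614125875561 -236.92029286443824 tcp n,t 544.3226918941772 -236.3705166798936
70 399 -291.6762476443787 -168.33301764531964 599.3162142528755
90 169 -281.0881040710719 -170.06136148223715 599.4097861258634
110 140 -268.9555318973097 -170.25097092750963 599.3923306588509
130 140 -302.091287703669 -170.1381819794043 599.4007159828226
150 97 -287.28605243105113 -169.46404756088728 599.4042994925737
170 89 -269.60741354616187 -168.47123399186563 599.5296785583789
190 139 -301.40794687365815 -169.49434749560368 599.4653480159291
640 -304 158	642 -304 161	640 -294 161	640 -289 161	626 -283 153	635 -282 159
638 -279 158	629 -278 154	626 -277 155	630 -277 147	638 -277 155	627 -276 140
627 -276 152	632 -276 152	635 -276 160	630 -273 154	638 -273 155	627 -272 151
635 -272 156	638 -271 153	639 -271 142	639 -271 145	627 -270 149	634 -270 138
639 -270 150	635 -269 161	636 -269 147	636 -268 144	636 -268 155	636 -267 152
633 -266 145	633 -266 149	633 -266 152	633 -266 156	639 -263 144	639 -241 158
640 -223 162	644 -211 161	636 -200 159	633 -198 160	628 -197 153	631 -197 150
639 -196 158	628 -194 152	639 -194 157	625 -193 156	631 -193 149	639 -193 154
626 -192 153	632 -192 147	634 -192 158	636 -192 158	636 -192 162	629 -191 151
637 -191 155	629 -190 148	626 -188 150	626 -188 153	634 -188 158	637 -188 151
640 -188 155	626 -187 147	629 -187 147	637 -186 149	635 -185 138	637 -185 157
634 -184 158	638 -184 147	634 -183 155	635 -182 152	635 -181 145	635 -178 152
642 -176 161	641 -165 157	641 -164 151	641 -164 154	644 -164 154
```

Lateral alignment looks good to about 2 mm, with about 26 mm to the heads. I'll lower to entry height and advance 20 mm.

Call:
move_arm(
  deltas=[
    [[2,-0.2,3],0],
    [[3.8,-0.3,8],0],
    [[3.8,-0.3,13],0],
    [[3.8,-0.3,17],0],
    [[3.8,-0.3,20],0],
    [[3.8,-0.3,20],0],
    [[3.8,-0.3,20],0],
  ],
)

```text
time: 7.3
tool_pos: [581.5, -190.2, 173.0]
tcp_rot: [-79.1, 89.9, -74.4]
ft_force: [-0.1, -0.1, -2.8]
finger_gap: 11.0
```

Call:
move_arm(
  deltas=[
    [[0,0,1],0],
    [[0,0,2],0],
    [[0,0,3],0],
    [[0,0,4],0],
    [[0,0,4],0],
    [[0,0,4],0],
  ],
)

```text
time: 8.05
tool_pos: [585.5, -189.8, 173.0]
tcp_rot: [-79.1, 89.9, -74.4]
ft_force: [0.6, 0.0, -3.1]
finger_gap: 11.5
```

Call:
move_arm(
  deltas=[
    [[0,0,1],0],
    [[0,0,2],0],
    [[0,0,3],0],
    [[0,0,3],0],
    [[0,0,3],0],
  ],
)

```text
time: 8.68
tool_pos: [588.5, -189.6, 173.0]
tcp_rot: [-81.0, 89.9, -76.3]
ft_force: [-0.8, 0.3, -3.6]
finger_gap: 11.5
```

```bash
python3 -c "
from h import *
to(561.3,-192.5,172.4,4.65)"
```

```text
t 8.68 pos [ 588.5 -189.6  173. ] yaw 4.67 tilt [ 0.02 -0.09] F [-0.8  0.3 -3.6] T [ 0.02  0.1  -0.02] gap 11.5 
-> delta [  0.6  -0.7 -27.4] turn 0.02
```

Call:
move_arm(
  deltas=[
    [[0,0,1],0],
    [[0,0,2],0],
    [[0,0,2],0],
  ],
)

```text
time: 9.05
tool_pos: [590.6, -189.4, 173.0]
tcp_rot: [-80.4, 89.9, -75.8]
ft_force: [-0.2, -0.4, -3.0]
finger_gap: 11.4
```

Call:
move_arm(
  deltas=[
    [[0,0,1],0],
    [[0,0,2],0],
    [[0,0,2],0],
  ],
)

```text
time: 9.43
tool_pos: [592.7, -189.3, 172.9]
tcp_rot: [-80.4, 89.9, -75.7]
ft_force: [-0.5, -0.9, -3.2]
finger_gap: 11.6
```

Call:
move_arm(
  deltas=[
    [[0,0,1],0],
    [[0,0,1.5],0],
    [[0,0,1.5],0],
  ],
)

```text
time: 9.8
tool_pos: [594.2, -189.1, 173.0]
tcp_rot: [-79.0, 89.9, -74.3]
ft_force: [-0.0, -0.1, -4.1]
finger_gap: 11.6
```

Call:
move_arm(
  deltas=[
    [[0,0,1],0],
    [[0,0,1.5],0],
    [[0,0,1.5],0],
  ],
)

```text
time: 10.18
tool_pos: [595.4, -189.0, 172.9]
tcp_rot: [-105.3, 89.9, -100.7]
ft_force: [-4.3, -0.4, -1.3]
finger_gap: 11.0
```

Call:
move_arm(
  deltas=[
    [[0,0,1],0],
    [[0,0,1.5],0],
    [[0,0,1.5],0],
  ],
)

```text
time: 10.55
tool_pos: [596.6, -188.9, 173.0]
tcp_rot: [-123.9, 89.9, -119.3]
ft_force: [-5.5, -0.7, -0.1]
finger_gap: 11.7
```

Call:
move_arm(
  deltas=[
    [[0,0,1],0],
    [[0,0,1.5],0],
    [[0,0,1.5],0],
  ],
)

```text
time: 10.92
tool_pos: [597.8, -188.9, 173.0]
tcp_rot: [-143.3, 89.9, -138.6]
ft_force: [-7.1, 0.2, 0.7]
finger_gap: 11.3
```

The first touch was about 4 N and rises softly, as the collars should. I'll press on.

Call:
move_arm(
  deltas=[
    [[0,0,1],0],
    [[0,0,1.5],0],
    [[0,0,1.5],0],
  ],
)

```text
time: 11.3
tool_pos: [598.8, -188.8, 173.1]
tcp_rot: [-156.3, 89.8, -151.6]
ft_force: [-6.7, 0.5, 0.9]
finger_gap: 11.2
```

Call:
move_arm(
  deltas=[
    [[0,0,1],0],
    [[0,0,1.2],0],
    [[0,0,1.2],0],
    [[0,0,1.2],0],
  ],
)

```text
time: 11.8
tool_pos: [599.4, -188.7, 173.1]
tcp_rot: [-165.7, 89.7, -161.0]
ft_force: [-7.6, 0.4, 0.7]
finger_gap: 11.3
```

```bash
python3 -c "
from h import *
to(600,-189,150.4,4.65)
snap('side','s3')
B=cv2.resize(cv2.imread('pics/s3.png')[140:230,250:340],None,fx=6.5,fy=6.5,interpolation=cv2.INTER_CUBIC)
cv2.imwrite('pics/c5.png',B)"
```

```text
t 11.8 pos [ 599.4 -188.7  173.1] yaw 4.65 tilt [-0.24 -0.08] F [-7.6  0.4  0.7] T [0.04 1.31 0.02] gap 11.3 
-> delta [22.7 -0.3  0.7] turn 0.0
```

View pics/c5.png

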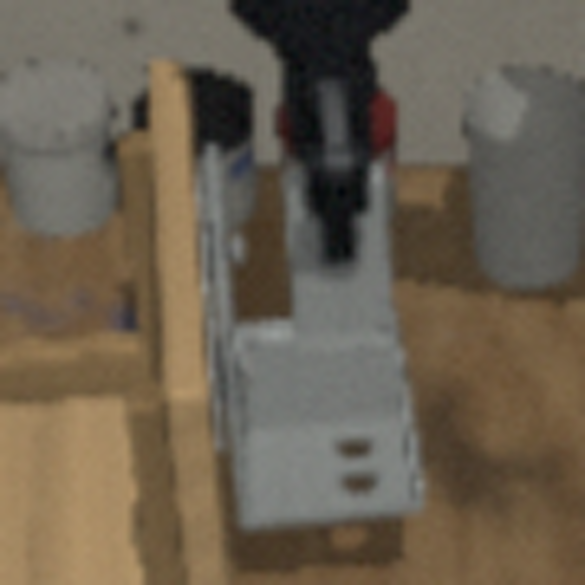

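The far screw head shows through the plate at about (238,248), so the heads are in the round holes and the plate is almost at the rail. I'll slide down with a slight forward bias.

Call:
move_arm(
  deltas=[
    [[0,0,1.5],0],
    [[0,0,2],0],
    [[1.5,0,2],0],
    [[3,0,2],0],
    [[4.5,0,2],0],
    [[6,0,2],0],
    [[6,0,2],0],
  ],
)

```text
time: 12.72
tool_pos: [600.5, -188.9, 167.1]
tcp_rot: [-168.5, 89.6, -163.8]
ft_force: [-7.4, -0.7, 0.8]
finger_gap: 11.2
```

```bash
python3 -c "
from h import *
to(600,-189,150.4,4.65)"
```

```text
t 12.72 pos [ 600.5 -188.9  167.1] yaw 4.63 tilt [-0.35 -0.1 ] F [-7.4 -0.7  0.8] T [-0.12  1.43 -0.01] gap 11.2 
-> delta [16.7 -0.  -0.4] turn -0.02
```

Call:
move_arm(
  deltas=[
    [[1.5,0,0.7],0],
    [[3,0,0.7],0],
    [[4.5,0,0.7],0],
    [[6,0,0.7],0],
    [[7.5,0,0.7],0],
    [[9,0,0.7],0],
    [[9,0,0.7],0],
  ],
)

```text
time: 13.6
tool_pos: [600.4, -189.2, 158.0]
tcp_rot: [-170.2, 89.5, -165.6]
ft_force: [-8.6, -0.8, 0.7]
finger_gap: 11.3
```

Call:
move_arm(
  deltas=[
    [[1,0,0.7],0],
    [[2,0,0.7],0],
    [[3,0,0.7],0],
    [[4,0,0.7],0],
    [[5,0,0.7],0],
    [[5,0,0.7],0],
  ],
)

```text
time: 14.35
tool_pos: [600.4, -189.5, 153.1]
tcp_rot: [-170.8, 89.5, -166.2]
ft_force: [-9.1, -0.9, 1.7]
finger_gap: 11.3
```

```bash
python3 -c "
from h import *
to(600,-189,150.4,4.65)"
```

```text
t 14.35 pos [ 600.4 -189.5  153.1] yaw 4.6 tilt [-0.53 -0.13] F [-9.1 -0.9  1.7] T [-0.09  1.31 -0.02] gap 11.3 
-> delta [ 2.7  0.5 -0.3] turn -0.05
```

Call:
move_arm(
  deltas=[
    [[0.7,0,0.3],0],
    [[1.5,0,0.3],0],
    [[1.5,0,0.3],0],
  ],
)

```text
time: 14.72
tool_pos: [600.1, -189.7, 151.6]
tcp_rot: [-171.5, 89.4, -166.9]
ft_force: [-8.1, -1.0, 0.6]
finger_gap: 11.6
```

Call:
move_arm(
  deltas=[
    [[0.7,0,0.2],0],
    [[1.2,0,0.2],0],
    [[1.2,0,0.2],0],
  ],
)

```text
time: 15.1
tool_pos: [599.7, -189.9, 150.6]
tcp_rot: [-172.1, 89.3, -167.6]
ft_force: [-7.3, -0.2, 1.1]
finger_gap: 11.2
```

Call:
move_arm(
  deltas=[
    [[0.6,0,0.2],0],
    [[1,0,0.2],0],
    [[1,0,0.2],0],
  ],
)

```text
time: 15.48
tool_pos: [599.7, -189.9, 150.3]
tcp_rot: [-172.1, 89.3, -167.5]
ft_force: [-8.5, 0.7, 4.7]
finger_gap: 11.4
```

Fz is now rising and the height of 150.3 matches the predicted home of 150.4. One more small push will confirm the stop.

Call:
move_arm(
  deltas=[
    [[0.6,0,0],0],
    [[1.2,0,0],0],
    [[1.2,0,0],0],
  ],
)

```text
time: 15.85
tool_pos: [599.7, -190.0, 150.2]
tcp_rot: [-171.1, 89.3, -166.5]
ft_force: [-9.4, 0.8, 5.4]
finger_gap: 11.2
```

```bash
python3 -c "
from h import *
to(600,-189,150.4,4.65)
snap('side','s4')
B=cv2.resize(cv2.imread('pics/s4.png')[140:230,250:340],None,fx=6.5,fy=6.5,interpolation=cv2.INTER_CUBIC)
cv2.imwrite('pics/c6.png',B)"
```

```text
t 15.85 pos [ 599.7 -190.   150.2] yaw 4.57 tilt [-0.67 -0.16] F [-9.4  0.8  5.4] T [0.32 1.12 0.06] gap 11.2 
-> delta [-0.2  0.9  0.4] turn -0.08
```

View pics/c6.png

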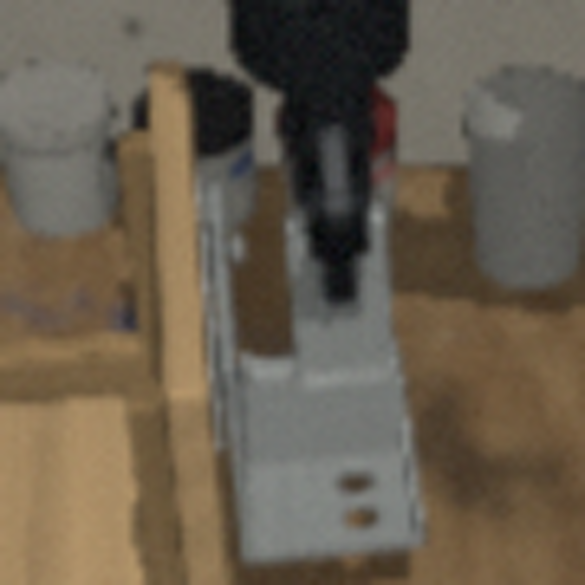

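The plate has dropped by the expected amount, with the head still engaged at (238,248), and the stop is felt at about 9 N net. I'll relax, open the jaws and retreat upward.

Call:
move_arm(
  deltas=[
    [[-0.3,0,-0.5],0],
    [[-0.3,0,-0.5],0],
    [[-0.3,0,-0.5],0],
  ],
)

```text
time: 16.27
tool_pos: [598.7, -190.0, 150.4]
tcp_rot: [-172.8, 89.3, -168.2]
ft_force: [-6.4, 0.1, 0.3]
finger_gap: 11.5
```

Call:
move_arm(
  deltas=[
    [[0,0,0],0],
    [[0,0,0],0],
    [[0,0,0],0],
    [[0,0,0],0],
    [[0,0,0],0],
    [[0,0,0],0],
    [[0,0,0],0],
    [[0,0,0],0],
  ],
  jaw=0.0,
)

```text
time: 17.27
tool_pos: [598.7, -190.0, 150.4]
tcp_rot: [-172.8, 89.3, -168.3]
ft_force: [-0.0, 0.7, -0.1]
finger_gap: 42.8
```

Call:
move_arm(
  deltas=[
    [[-5,0,0],0],
    [[-15,0,0],0],
    [[-30,0,0],0],
    [[-50,0,0],0],
    [[-70,0,0],0],
    [[-95,0,-10],0],
    [[-115,0,-40],0],
    [[-120,0,-80],0],
    [[-120,0,-120],0],
    [[-120,0,-150],0],
    [[-120,0,-150],0],
    [[-120,0,-150],0],
  ],
)

```text
time: 18.77
tool_pos: [451.4, -201.8, 273.5]
tcp_rot: [-167.4, 89.3, -162.8]
ft_force: [0.1, 0.7, -0.4]
finger_gap: 42.9
```

```bash
python3 - <<'E'
from h import *
np.set_printoptions(precision=1,suppress=True,linewidth=200)
to(450,-200,270,4.65)
snap('side','s5');snap('top','t5')
A=cv2.resize(cv2.imread('pics/t5.png')[130:210,285:400],None,fx=4,fy=4,interpolation=cv2.INTER_CUBIC)
B=cv2.resize(cv2.imread('pics/s5.png')[140:230,250:320],None,fx=4.5,fy=4.5,interpolation=cv2.INTER_CUBIC)
o=np.zeros((405,780,3),np.uint8);o[:320,:460]=A;o[:405,462:777]=B;cv2.imwrite('pics/c7.png',o)
W=world('side',np.load('pics/s5.npy'));p=W[150:240,283:320].reshape(-1,3)
p=p[(p[:,1]>-290)&(p[:,1]<-90)&(p[:,0]>560)&(p[:,0]<660)]
print('tab top z',np.percentile(p[:,2],[99,99.7]),'expected 192; near-end',np.percentile(p[:,1],99))
k=p[(p[:,2]<185)&(p[:,2]>90)];
yaw=np.radians(4.65);n=np.array([np.cos(yaw),np.sin(yaw)]);print('rear n',np.percentile(k[:,:2]@n,99))
E
```

```text
t 18.77 pos [ 451.4 -201.8  273.5] yaw 4.55 tilt [-0.6 -0.2] F [ 0.1  0.7 -0.4] T [-0. -0. -0.] gap 42.9 
-> delta [ 3.5  1.9 -1.2] turn -0.1
tab top z [191.8 192.9] expected 192; near-end -111.76807078132052
rear n 641.8697679653027
```

View pics/c7.png

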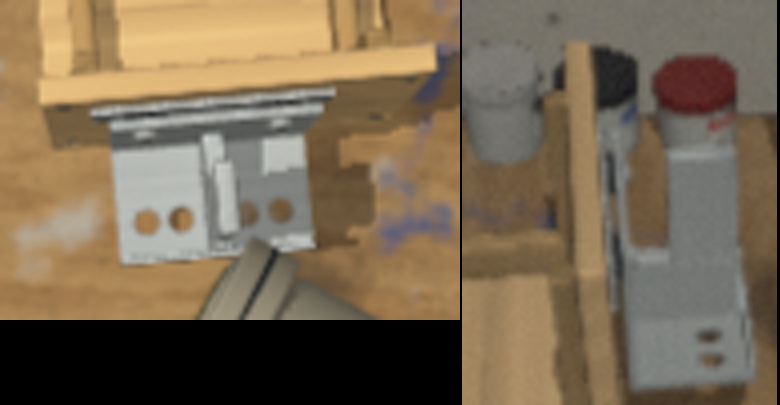

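The top crop shows both heads in front of the plate at (145,135) and (282,122), with the plate parallel to the rail. The tab top is at 192 mm, as it should be when home. Handing in.

```bash
python3 -c "
from h import *
print(r.hand_in())"
```

```text
the job is handed in; nothing more can be done
None
```

The bracket hangs home on both screws and is released. I handed the job in with the robot clock at about 19 s; the hand-in reports no verdict.

- **Finding the screws:** the rail's middle sits about 13 mm to the left of the board's middle, found from both cameras.
- **Hanging:** I gripped the tab, carried the bracket over and put the heads through the round holes without meeting them. I then pressed in against the collars and slid it down about 22.5 mm to a hard stop. Force readings between moves stayed under about 11 N.
- **Last checks:**
  - The tab top measured about 192 mm above the table, which is the expected home height.
  - Both screw heads show in front of the plate, and the plate looks parallel to the rail.
  - The wrist force is back near zero, with the gripper well clear of the bracket.
- **Not checked:** I did not measure the final gap between plate and rail directly. I also did not re-measure the tape roll, cup and jar, but the arm's path kept clear of them.
- **Disagreement:** the two cameras differed by about 4–5 mm along x. I averaged them and relied on the first touch of the collars instead.

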